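# Flush the pressure cooker lid's vent under the trigger spray, then put the lid on the pot

## Robot

A 6-joint arm with a two-finger parallel gripper is mounted at the origin on the work surface. World frame = base frame: x ahead of the robot, y to its left, z up, the work surface at z = 0. Lengths are in m, angles in rad, forces in N, time in s.
With the tool pointing down it reaches from about 0.25 to 0.775 m from the base axis. Payload 4 kg.
Tool frame: the origin (TCP) lies between the finger pads; the fingertips stand 25 mm ahead of it and the grasp point (between the pads) lies 6 mm ahead of it (robot.tip_reach is the distance from the TCP to the fingertips, in m); z points along the fingers, y is the line along which they close (so a half turn about z gives the same grasp; the last joint's range is limited). The gripper opens to 94 mm and grips with 3 to 60 N. Pads are 16 mm wide; open, the fingers measure 119 mm over their backs; the gripper's body (75 mm by 177 mm) begins 78 mm behind the grasp point.
Start: joints at [1.149, 0.087, 1.371, -0, 1.684, -0.103], TCP at [0.172, 0.522, 0.231] pointing down, gripper open.
Joint ranges: [-3.1, 3.1], [-0.76, 2.03], [0.27, 2.55], [-1.08, 4.22], [0.17, 2.65], [-2.57, 2.57]. Speed limits (rad/s): [2.79, 2.79, 3.14, 3.14, 3.14, 3.14].

## Interface

Orientations are given as [roll, pitch, yaw] about the fixed x, y, z axes, in that order (R = Rz(yaw) Ry(pitch) Rx(roll)).
In Python, from bench import sensors, snapshot, camera_info, ticket, robot gives the robot as it stands.
- The arm moves only by the tool arm_command, never from a script. Its argument "plan" is a list of rows, each an object with "grip": the closure, from -1 (fully open) to 1 (shut); "slide": the shift along the tool's x, y, z normalised to -1 to 1, where 1 is 500 mm, a list of three; "spin": the turn about the tool's z normalised to -1 to 1, where 1 is 5 degrees. A call has 1 to 10 rows; each row shifts and turns the commanded pose from where the row before left it, along the tool's axes as they then stand; what a row does not reach is not made up. A row lasts 1/8 s, in which the tool goes at most 62.5 mm and 10.7 degrees, less where a joint would pass 70% of its speed; a pose out of reach is approached as far as the arm can. A call with a number of a shift or a turn outside -1 to 1 is refused whole. A call with a gripper value outside its range is refused whole. The fingers move at their own pace and stop on an object; the grip force is fixed at half the most. Time passes only in rows, so rows that do not move let the fingers close. It gives the time, the measured TCP pose, the force, the opening and the grip force at its end, in the units of the state.
- sensors.get_obs(): the state, without advancing time (a new reading comes with each control period).
- snapshot(name): name is "scene" or "top" or "wrist"; returns the picture (384x512x3 uint8, red, green, blue); there is no depth.
- camera_info(name): a dict with "fx", "fy", "cx", "cy" (pixels), "position" and "rotation" of the camera in the world. Camera axes: x right, y up, looking along -z (the intrinsics and any distortion apply to the point x, -y, -z); pixel columns grow to the right and rows downward; lengths in m; the calibration is good to about 2 mm. A picture is of the moment at which its call begins: read the wrist's pose just before it. camera_info takes no time and is no camera call; for the wrist camera it gives the pose at the moment of the call.
- ticket.close_job(): hands the job in; it is judged then, once.
The state is a dict: "time": time; "joint_positions": joint angles; "qvel": joint speeds; "joint_torque": joint torques, N m; "tool_pos": TCP position; "ee_rot": TCP orientation; "wrist_force": force on the tool from outside, world axes, zero at the start; "wrist_torque": the same for the moment, N m; "width": finger opening in m; "finger_force": force on a finger pad.
Only numpy, scipy, OpenCV 4.12 (cv2) and the standard library are available. Lean on these libraries where they do the work, as an engineer would, in place of code of your own. Each camera call takes 0.05 s, during which the arm holds its last target. There are 200 camera calls.

## Task

Take the pressure cooker lid from the dish rack and lay it flat in the draining tray, let go of it, with its brass vent pipe right under the spray nozzle; then squeeze the spray trigger fully home, keep it there for a good second to flush the vent, and let the trigger spring back. Then set the lid on the pot so that it sits down level over the rim with its handle above the pot's long handle. Never squeeze the trigger unless the vent is under the nozzle, do not drop the lid, and leave everything else standing where it is.

Things in the scene. Friction and masses are not known exactly. Their poses are not given: they have to be found in the camera images.
- lid: steel cooker lid, 216 mm across, 0.55 kg. Origin: centre of the skirt's lower edge; z out of its top, x along its handle. Skirt inner radius 103, outer 108; domed top, z = 28 at the middle, 19 at the edge. Black handle bar along x from -10 to 190 mm, 24 wide, z = 26 to 58. Starts leaning in the rack: z axis 35 deg from vertical, facing robot and up; handle level towards the rack's +y
- lid_grip (a point): good grasp point on the lid's handle, near the centre of mass: lid frame (20, 0, 46) mm. The bar's flat sides face +-y of the lid: close the fingers along the lid's y, approaching along its -z; the dome is 18 mm below this point. The lid lies loose in the rack: lift it off along its z
- lid_vent (a point): top of the lid's brass vent pipe, 10 mm thick, across the middle from the handle (the small red safety plug near it is not the vent): lid frame (-55, 0, 47) mm
- lid_tip (a point): point near the outer end of the lid's handle: lid frame (190, 0, 42) mm
- pot: empty steel cooker pot, loose, upright, outer radius 97.5 mm, 115 mm tall, 0.85 kg; origin: centre of its underside, z up. Long black handle (26 mm wide, top 93 mm up) along -x out to 245 mm, short helper grip at +x to 123 mm. The lid's skirt goes outside the rim with 5 mm to spare all round; seated, the lid's origin is 101 mm above the pot's
- pot_rim (a point): centre of the pot's mouth at rim height: pot frame (0, 0, 115) mm; the lid sits with its origin 14 mm below this point
- pot_tip (a point): point on the pot's long handle: pot frame (-190, 0, 82) mm; below lid_tip when the lid is on with handle above handle
- spray: fixed spray stand; origin on the counter right under the nozzle, z up, front towards -x. Steel draining tray: floor 4 mm up (a lid lying flat has its origin there), inside x -187 to 82, y -129 to 129 mm, rim 6 thick, 10 mm up. Riser (22 mm pipe, 60 mm flange) behind at x = 205; its gooseneck, up to 486 mm high, comes forward to carry the spray valve
- nozzle (a point): centre of the spray face, which points straight down: spray frame (0, 0, 186) mm. The head is 48 mm wide, 186 to 222 mm up, at the foot of the grip
- spray_grip (a point): point on the fixed grip's axis level with the middle of the trigger: spray frame (25, 0, 297) mm. The black grip is 30 mm thick and runs from (0, 0, 205) 150 mm along (0.259, 0, 0.966), so leans 15 deg away from the robot, then goes over into the pipe above it: come from the -x side with the tool tilted about 40 deg, pointing forward and down, a finger on each side in y
- trigger_pad (a point): middle of the trigger's outer face. Steel lever with red strip, 16 wide, 6 thick, 120 mm long, on the grip's -y side; pin at its foot, 20 mm along the grip axis and 20 mm to -y of it, free end up. Here, 75 mm from the pin, the outer face is 42 mm to -y of the grip axis when free, 23 mm squeezed home: grip and trigger together 57 mm across free, 38 mm squeezed
- trigger (a joint): trigger angle, rad: 0 free, 0.26 squeezed home against its stop. Its spring gives about 3 N at mid-lever to start and 8 N when home; it springs back by itself
- rack: fixed white wire dish rack; origin on the counter 108 mm under the leaning lid's origin, z up, front to -x, turned to face the robot. Lid rest: two wires sloping up away from the robot at 35 deg, toes at the lid's lower edge 24 mm proud of its underside (x -105 to 90, y +-66 mm); behind it side wires at y = +-115, 100 mm high, and slots at x = 105 to 195, plates up to 202 mm high
- plate_a: white enamel plate with a blue rim, 190 mm across, standing on edge in the rack's first slot; origin at its centre; bystander
- plate_b: a second such plate in the second slot; bystander
- board: green plastic cutting board 200 x 160 x 11 mm standing in the rack's last slot; origin at the middle of its lower edge; bystander
- wooden_spoon: wooden spoon 239 mm long lying behind the pot; origin underneath, mid-length; bystander
- ladle: steel ladle 238 mm long, bowl 80 mm wide and 32 mm high, lying behind the wooden spoon; origin underneath, mid-length; bystander
- soap: green washing-up bottle, 54 mm thick and 170 mm tall, standing beside the riser behind the tray; origin underneath; bystander
- mug: white enamel mug, 76 mm wide and 75 mm tall, beside the riser behind the tray; origin underneath; bystander

How it is judged:
On the way, in this order (a step that is already met when the one before it is completed fails the run):
1. the lid lies flat in the draining tray, let go, with its vent right under the nozzle (horizontal distance between lid_vent and nozzle below 0.025 m and angle between lid's own z axis and vertical below 0.035 rad and height (world z) of lid below 0.012 m and contact force between lid and the fingers below 0.3 N and linear speed of lid below 0.02 m/s), for 0.2 s.
2. the trigger is squeezed home and kept there for a second, the vent still under the nozzle (horizontal distance between lid_vent and nozzle below 0.025 m and angle between lid's own z axis and vertical below 0.035 rad and height (world z) of lid below 0.012 m and value of joint trigger above 0.22 rad), for 0.8 s.
3. the trigger has sprung back (value of joint trigger below 0.03 rad), for 0.2 s.
At the end, for the whole second after the job is handed in: lid level over the pot's rim (centres within 12 mm, skirt 9 to 23 mm below the rim, 3 degrees), handle above the pot's long handle (within 40 mm at 190 mm out), all at rest, pot upright and within 40 mm of its place, trigger sprung back, bystanders within 30 mm of their places (horizontal distance between lid and pot below 0.012 m and z of lid in the frame of pot between 0.092 and 0.106 m and angle between the z axis of lid and the z axis of pot, either way round below 0.05 rad and horizontal distance between lid_tip and pot_tip below 0.04 m and linear speed of each of lid, pot below 0.02 m/s and angle between pot's own z axis and vertical below 0.03 rad and distance of pot from where it was at the start of the episode below 0.04 m and value of joint trigger below 0.03 rad and distance of each of plate_a, plate_b, board, wooden_spoon, ladle, soap, mug from where it was at the start of the episode below 0.03 m); the robot touches nothing.
It fails at once if the trigger is squeezed more than half-way while the vent is not under the nozzle (value of joint trigger above 0.13 rad and horizontal distance between lid_vent and nozzle above 0.03 m).
It fails at once if the lid is dropped (falls free by more than about 20 mm) (contact force between lid and the fingers below 0.2 N and linear speed of lid above 0.65 m/s).
It fails at once if a bystander is pushed more than 30 mm from its place (distance of any of plate_a, plate_b, board, wooden_spoon, ladle, soap, mug from where it was at the start of the episode above 0.03 m).
It fails at once if the pot is tipped or shoved (angle between pot's own z axis and vertical above 0.2 rad or distance of pot from where it was at the start of the episode above 0.04 m).
It also fails if it takes over 69 s, if anything falls off the work surface, if the arm or the gripper's body presses on something with over 40 N, if the wrist force passes 120 N, or if a joint passes its speed limit or range.

## Working session

There is one attempt and no reset: what is moved stays moved. The work goes in short steps, Python scripts to look and compute and a tool call to move; the robot and the scene stay as the last step left them, time stands still between calls to the robot, and variables do not carry over. Pictures are saved under pics/ and viewed, at most 10 in all, crops included, and the job is handed in when it is done.

Besides the shell and the picture viewer there is one more tool, called after "Emit:" as name(argument=value, ...), one argument or row to a line, values as JSON. arm_command: Moves the arm, as the interface text tells. Scaled input: -1 to 1 covers 500 mm each way for a shift and 5 degrees each way for a turn. Its arguments: {"type":"object","properties":{"plan":{"type":"array","items":{"type":"object","properties":{"grip":{"type":"number"},"slide":{"type":"array","items":{"type":"number"}},"spin":{"type":"number"}}}}},"required":["plan"]}

```bash
mkdir -p pics; ls; python3 - <<'E'
from bench import sensors, snapshot, camera_info, robot
import cv2,numpy as np
print([a for a in dir(robot) if a[0]!='_'], robot.tip_reach)
o=sensors.get_obs(); print({k:np.round(v,3).tolist() for k,v in o.items()})
for n in("scene","top"):
    c=camera_info(n); print(n,{k:(np.round(v,4).tolist() if not isinstance(v,str) else v) for k,v in c.items()})
    cv2.imwrite(f"pics/{n}0.png",cv2.resize(snapshot(n)[:,:,::-1],(800,600),interpolation=cv2.INTER_CUBIC))
E
```

```text
pics
['IKError', 'tip_reach'] 0.025
{'time': 0.0, 'joint_positions': [1.149, 0.088, 1.372, -0.0, 1.684, -0.103], 'qvel': [0.001, 0.001, 0.0, 0.002, -0.0, 0.001], 'joint_torque': [0.0, -34.018, -30.242, 0.072, 0.033, -0.0], 'tool_pos': [0.172, 0.522, 0.229], 'ee_rot': [-3.139, -0.0, 2.823], 'wrist_force': [0.426, -0.137, 0.263], 'wrist_torque': [-0.004, -0.034, 0.034], 'finger_force': 0.0, 'width': 0.094}
scene {'fx': 355.8388, 'fy': 355.8388, 'cx': 248.9909, 'cy': 192.684, 'position': [1.1648, 0.1839, 0.9792], 'rotation': [0.6961, -0.0015, 1.758]}
top {'fx': 395.7373, 'fy': 395.7373, 'cx': 254.1739, 'cy': 188.0256, 'position': [0.3775, 0.0486, 1.5982], 'rotation': [0.092, -0.0125, -1.5477]}
```

View pics/scene0.png

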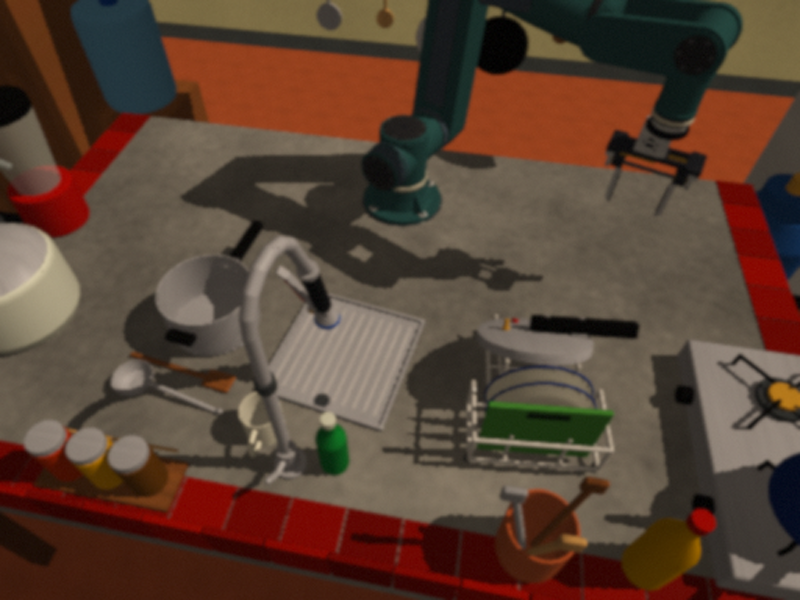

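View pics/top0.png

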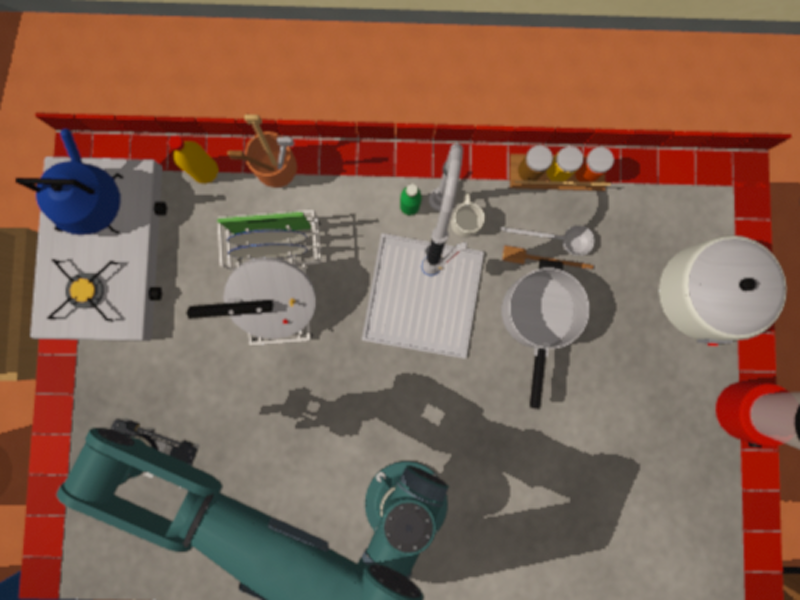

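```bash
cat > h.py <<'E'
import numpy as np, cv2
from scipy.spatial.transform import Rotation as R
from bench import sensors, snapshot, camera_info
def cam(n):
    c=camera_info(n); c['R']=R.from_euler('xyz',c['rotation']).as_matrix(); c['p']=np.array(c['position']); return c
def rays(c,px):
    px=np.atleast_2d(px).astype(float)
    d=np.c_[(px[:,0]-c['cx'])/c['fx'],-(px[:,1]-c['cy'])/c['fy'],-np.ones(len(px))]
    return d@c['R'].T
def plane(c,px,z):
    d=rays(c,px); return c['p']+d*((z-c['p'][2])/d[:,2:3])
def proj(c,P):
    q=(np.atleast_2d(P)-c['p'])@c['R']; return np.c_[c['cx']+c['fx']*q[:,0]/-q[:,2],c['cy']-c['fy']*q[:,1]/-q[:,2]]
def tri(c1,p1,c2,p2):
    d1,d2=rays(c1,p1)[0],rays(c2,p2)[0]; s=np.linalg.lstsq(np.c_[d1,-d2],c2['p']-c1['p'],rcond=None)[0]
    a,b=c1['p']+s[0]*d1,c2['p']+s[1]*d2; return (a+b)/2,np.linalg.norm(a-b)
E
python3 - <<'E'
from h import *
T=cam("top");S=cam("scene");t=snapshot("top");s=snapshot("scene")
cv2.imwrite("pics/t.png",t[:,:,::-1]);cv2.imwrite("pics/s.png",s[:,:,::-1])
hs=cv2.cvtColor(t,cv2.COLOR_RGB2HSV)
# tray: bright, unsaturated
x0,y0,x1,y1=228,140,314,232
m=((hs[...,2]>125)&(hs[...,1]<40)).astype(np.uint8)*255
k=np.zeros_like(m);k[y0:y1,x0:x1]=m[y0:y1,x0:x1]
c=max(cv2.findContours(k,0,1)[0],key=cv2.contourArea)
print("tray",cv2.contourArea(c)); box=cv2.boxPoints(cv2.minAreaRect(c)); print(box.round(1).tolist(),plane(T,box,.01)[:,:2].round(4).tolist())
# black handles
def black(x0,y0,x1,y1,im):
    k=(im.max(2)<45).astype(np.uint8); q=np.zeros_like(k);q[y0:y1,x0:x1]=k[y0:y1,x0:x1]
    c=max(cv2.findContours(q,0,1)[0],key=cv2.contourArea); r=cv2.minAreaRect(c); return cv2.boxPoints(r)
print("lid h top",black(115,185,180,210,t).round(1).tolist())
print("lid h scene",black(335,195,412,220,s).round(1).tolist())
b=black(335,222,352,265,t);print("pot h",b.round(1).tolist(),plane(T,b,.093)[:,:2].round(4).tolist())
def crop(im,x0,y0,w,h): return cv2.resize(im[y0:y0+h,x0:x0+w],(400,300),interpolation=cv2.INTER_CUBIC)
M=np.vstack([np.hstack([crop(t,115,158,100,75),crop(s,295,185,120,90)]),np.hstack([crop(t,315,160,88,66),crop(t,226,140,120,90)])])
cv2.imwrite("pics/m1.png",M[:,:,::-1])
E
```

```text
tray 7085.0
[[228.0, 140.0], [313.0, 140.0], [313.0, 231.0], [228.0, 231.0]] [[0.7182, 0.1431], [0.7271, -0.2036], [0.3576, -0.2071], [0.3498, 0.1324]]
lid h top [[119.5999984741211, 196.10000610351562], [172.89999389648438, 191.6999969482422], [173.5, 198.5], [120.19999694824219, 202.89999389648438]]
lid h scene [[338.79998779296875, 211.5], [339.5, 201.1999969482422], [408.20001220703125, 205.8000030517578], [407.5, 216.0]]
pot h [[339.0, 259.79998779296875], [343.0, 223.60000610351562], [348.79998779296875, 224.1999969482422], [344.70001220703125, 260.3999938964844]] [[0.2531, -0.293], [0.3894, -0.3078], [0.3875, -0.3296], [0.2512, -0.3145]]
```

View pics/m1.png

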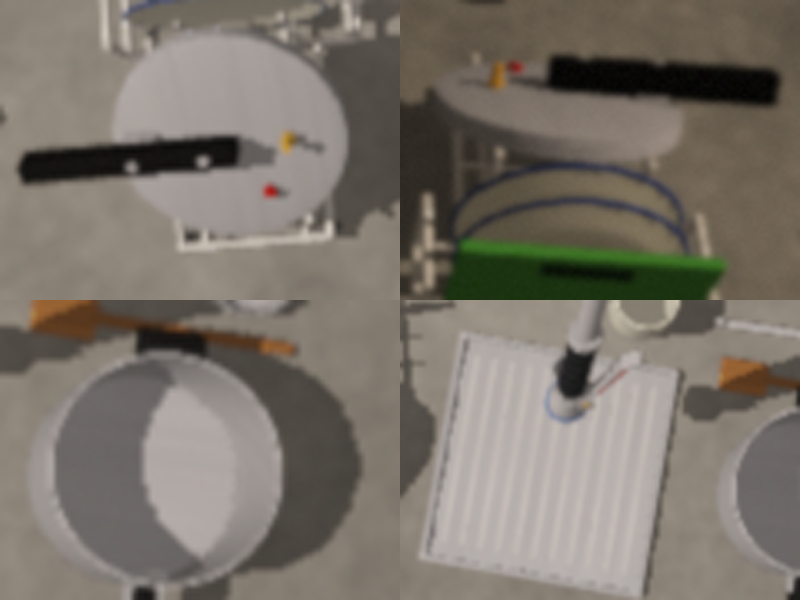

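```bash
python3 - <<'E'
from h import *
T=cam("top");S=cam("scene")
# tray
px=np.array([[244.6,149.9],[310.3,161],[298.9,229.1],[232,218]]);w=plane(T,px,.01)[:,:2]
L=np.array([[88,135],[88,-135],[-193,-135],[-193,135]])/1e3
a=L-L.mean(0);b=w-w.mean(0);yaw=np.arctan2((a[:,0]*b[:,1]-a[:,1]*b[:,0]).sum(),(a*b).sum())
r=np.array([[np.cos(yaw),-np.sin(yaw)],[np.sin(yaw),np.cos(yaw)]]);o=w.mean(0)-r@L.mean(0)
print("spray",o.round(4),"yaw",np.degrees(yaw).round(2),"res",(w-(L@r.T+o)).round(4).tolist())
# lid
e,d1=tri(T,[119.9,199.5],S,[407.9,210.9]);f,d2=tri(T,[173.2,195.1],S,[339.1,206.3]);v,d3=tri(T,[187,193.5],S,[324.7,204.5])
print("tip end",e.round(4),d1,"inner",f.round(4),d2,np.linalg.norm(e-f),"vent",v.round(4),d3)
x=(e-f)/np.linalg.norm(e-f);print("lid x yaw",np.degrees(np.arctan2(x[1],x[0])),x.round(3))
# pot
p=plane(T,[351.5,197],.115)[0];h=plane(T,[341.9,260.1],.093)[0];g=plane(T,[345.9,224],.093)[0]
print("pot",p.round(4),"handle yaw",np.degrees(np.arctan2(*(h-g)[[1,0]])),np.degrees(np.arctan2(*(h-p)[[1,0]])),np.hypot(*(h-p)[:2]))
E
```

```text
spray [ 0.5732 -0.0457] yaw -8.52 res [[-0.0011, -0.0003], [-0.0, -0.0012], [0.0016, 0.0], [-0.0004, 0.0015]]
tip end [0.4581 0.5263 0.1417] 0.00205207098884307 inner [0.4788 0.3292 0.1424] 0.002826305116144149 0.19816804376906713 vent [0.4854 0.282  0.1481] 0.005326071727311528
lid x yaw 96.00576985871695 [-0.105  0.995 -0.003]
pot [ 0.4896 -0.3343  0.115 ] handle yaw 173.75107071467738 172.68570410065632 0.23944452420123805
```

Emit:
arm_command(
  plan=[
    {"grip": 0.15, "slide": [0, 0, -0.03], "spin": 1},
    {"grip": 0.15, "slide": [0, 0, -0.03], "spin": 1},
    {"grip": 0.15, "slide": [0, 0, 0], "spin": 1},
    {"grip": 0.15, "slide": [0, 0, 0], "spin": 1},
    {"grip": 0.15, "slide": [0, 0, 0], "spin": 1},
    {"grip": 0.15, "slide": [0, 0, 0], "spin": 1},
    {"grip": 0.15, "slide": [0, 0, 0], "spin": 1},
    {"grip": 0.15, "slide": [0, 0, 0], "spin": 1},
    {"grip": 0.15, "slide": [0, 0, 0], "spin": 1},
    {"grip": 0.15, "slide": [0, 0, 0], "spin": 1},
  ],
)

```text
time: 1.45
tool_pos: [0.1723, 0.5222, 0.2601]
ee_rot: [-3.141, 0.0, 1.947]
wrist_force: [-0.8, 0.4, -1.0]
width: 0.0398
finger_force: 0.0
```

Emit:
arm_command(
  plan=[
    {"grip": 0.15, "slide": [0, 0, 0], "spin": 1},
    {"grip": 0.15, "slide": [0, 0, 0], "spin": 1},
    {"grip": 0.15, "slide": [0, 0, 0], "spin": 1},
    {"grip": 0.15, "slide": [-0.065, 0.094, 0], "spin": 0.14},
    {"grip": 0.15, "slide": [-0.065, 0.094, 0], "spin": 0},
    {"grip": 0.15, "slide": [-0.065, 0.094, 0], "spin": 0},
    {"grip": 0.15, "slide": [-0.065, 0.094, 0], "spin": 0},
    {"grip": 0.15, "slide": [-0.065, 0.094, 0], "spin": 0},
    {"grip": 0.15, "slide": [-0.065, 0.094, 0], "spin": 0},
    {"grip": 0.15, "slide": [0, 0, 0], "spin": 0},
  ],
)

```text
time: 2.7
tool_pos: [0.4766, 0.356, 0.2591]
ee_rot: [-3.14, 0.002, 1.67]
wrist_force: [-0.6, 0.0, 0.6]
width: 0.0397
finger_force: 0.0
```

```bash
python3 - <<'E'
from h import *
o=sensors.get_obs();W=cam("wrist");w=snapshot("wrist")
print(np.round(o['tool_pos'],4),np.round(o['ee_rot'],4),{k:np.round(W[k],4).tolist() for k in('fx','fy','cx','cy','position','rotation')})
# predicted: grip bar axis, ends, vent, tip midpoints
print(proj(W,[[.4788,.3292,.1424],[.4581,.5263,.1417],[.4854,.282,.1481]]).round(1).tolist())
cv2.imwrite("pics/w1.png",w[:,:,::-1])
E
```

```text
[0.4766 0.356  0.2591] [-3.1403e+00  1.6000e-03  1.6702e+00] {'fx': 317.6218, 'fy': 317.6218, 'cx': 255.9375, 'cy': 194.1225, 'position': [0.4691, 0.4389, 0.4139], 'rotation': [-0.2916, 0.0023, 0.0981]}
[[255.4, 224.0], [253.6, -25.3], [257.5, 273.2]]
```

View pics/w1.png

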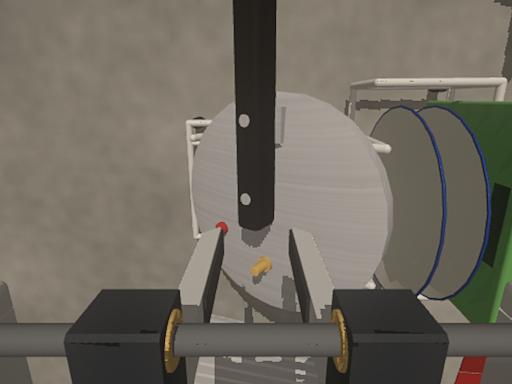

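```bash
python3 - <<'E'
from h import *
W=cam("wrist");w=cv2.imread("pics/w1.png")
a=np.radians(6.0);t=np.radians(35)
lx=np.array([-np.sin(a),np.cos(a),0]);h=np.array([np.cos(a),np.sin(a),0]);v=np.array([0,0,1.])
lz=-np.sin(t)*h+np.cos(t)*v; ly=np.cos(t)*h+np.sin(t)*v
f=np.array([.4788,.3292,.1424]);O=f+.01*lx-.042*lz; print("origin",O.round(4))
for X in(.03,.09,.14):
    P=np.array([O+X*lx+y*ly+z*lz for y,z in((-.012,.058),(.012,.058),(.012,.026),(-.012,.026))]);q=proj(W,P)
    r=int(round(q[:,1].mean()));g=w[r].max(1)<48;idx=np.where(g[200:310])[0]+200
    print(X,q.round(1).tolist(),r,idx.min(),idx.max())
E
```

```text
origin [0.5017 0.3417 0.108 ]
0.03 [[235.1, 185.4], [257.8, 189.7], [278.1, 181.7], [256.3, 178.1]] 184 238 273
0.09 [[233.4, 114.1], [257.7, 114.8], [279.2, 113.2], [256.1, 112.7]] 114 236 274
0.14 [[231.8, 46.9], [257.5, 43.8], [280.3, 49.1], [255.9, 51.7]] 48 235 275
```

Emit:
arm_command(
  plan=[
    {"grip": 0.15, "slide": [0.006, -0.006, 0.03], "spin": 0},
    {"grip": 0.15, "slide": [0, 0, 0.04], "spin": 0},
    {"grip": 0.15, "slide": [0, 0, 0.03], "spin": 0},
    {"grip": 0.15, "slide": [0, 0, 0], "spin": 0},
  ],
)

```text
time: 3.25
tool_pos: [0.4685, 0.3616, 0.2083]
ee_rot: [-3.138, 0.002, 1.678]
wrist_force: [-0.3, 0.2, 0.1]
width: 0.0398
finger_force: 0.0
```

Emit:
arm_command(
  plan=[
    {"grip": 0.15, "slide": [0, 0.006, 0.03], "spin": 0},
    {"grip": 0.15, "slide": [0, 0, 0.026], "spin": 0},
    {"grip": 0.15, "slide": [0, 0, 0.01], "spin": 0},
    {"grip": 0.15, "slide": [0, 0, 0], "spin": 0},
  ],
)

```text
time: 3.75
tool_pos: [0.4732, 0.3614, 0.1768]
ee_rot: [-3.141, 0.0, 1.676]
wrist_force: [0.5, -0.1, 0.6]
width: 0.0398
finger_force: 0.0
```

Emit:
arm_command(
  plan=[
    {"grip": 0.2, "slide": [0, -0.002, 0.006], "spin": 0},
    {"grip": 0.23, "slide": [0, 0, 0.006], "spin": 0},
    {"grip": 0.23, "slide": [0, 0, 0.002], "spin": 0},
    {"grip": 0.23, "slide": [0, 0, 0], "spin": 0},
  ],
)

```text
time: 4.25
tool_pos: [0.4723, 0.3615, 0.1705]
ee_rot: [3.142, -0.0, 1.676]
wrist_force: [0.4, 0.0, 0.8]
width: 0.0361
finger_force: 0.0
```

Emit:
arm_command(
  plan=[
    {"grip": 0.26, "slide": [0, 0, 0.004], "spin": 0},
    {"grip": 0.26, "slide": [0, 0, 0.002], "spin": 0},
    {"grip": 0.26, "slide": [0, 0, 0], "spin": 0},
  ],
)

```text
time: 4.62
tool_pos: [0.4728, 0.3617, 0.1679]
ee_rot: [3.14, -0.001, 1.676]
wrist_force: [1.3, 0.2, 0.7]
width: 0.0346
finger_force: 0.7
```

Emit:
arm_command(
  plan=[
    {"grip": 1, "slide": [0, 0, 0], "spin": 0},
    {"grip": 1, "slide": [0, 0, 0], "spin": 0},
    {"grip": 1, "slide": [0, 0, 0], "spin": 0},
    {"grip": 1, "slide": [0, 0, 0], "spin": 0},
  ],
)

```text
time: 5.12
tool_pos: [0.4734, 0.3617, 0.168]
ee_rot: [3.139, -0.001, 1.676]
wrist_force: [5.2, 0.7, 0.3]
width: 0.0313
finger_force: 27.1
```

Emit:
arm_command(
  plan=[
    {"grip": 1, "slide": [0, -0.006, -0.01], "spin": 0},
    {"grip": 1, "slide": [0, -0.007, -0.01], "spin": 0},
    {"grip": 1, "slide": [0, -0.007, -0.01], "spin": 0},
    {"grip": 1, "slide": [0, -0.007, -0.01], "spin": 0},
    {"grip": 1, "slide": [0, 0, 0], "spin": 0},
  ],
)

```text
time: 5.75
tool_pos: [0.4597, 0.3599, 0.1869]
ee_rot: [3.14, 0.001, 1.676]
wrist_force: [5.6, -0.2, -1.2]
width: 0.0312
finger_force: 27.9
```

```bash
python3 - <<'E'
from h import *
w=snapshot("wrist");s=snapshot("scene");print(sensors.get_obs()['wrist_force'])
M=np.hstack([cv2.resize(w,(400,300)),cv2.resize(s[160:265,285:425],(400,300),interpolation=cv2.INTER_CUBIC)])
cv2.imwrite("pics/g1.png",M[:,:,::-1])
E
```

```text
[ 5.88193243  0.46509019 -0.92169775]
```

View pics/g1.png

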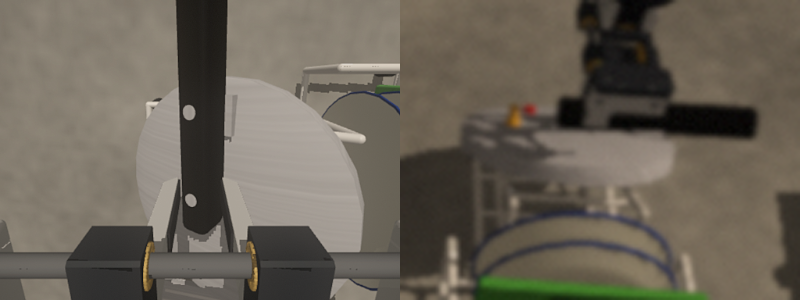

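Emit:
arm_command(
  plan=[
    {"grip": 1, "slide": [0, -0.006, -0.01], "spin": 0},
    {"grip": 1, "slide": [0, -0.006, -0.012], "spin": 0},
    {"grip": 1, "slide": [0, -0.006, -0.012], "spin": 0},
    {"grip": 1, "slide": [0, -0.006, -0.012], "spin": 0},
    {"grip": 1, "slide": [0, 0, 0], "spin": 0},
  ],
)

```text
time: 6.48
tool_pos: [0.4467, 0.359, 0.211]
ee_rot: [3.141, -0.0, 1.676]
wrist_force: [-0.2, 0.1, -4.8]
width: 0.024
finger_force: 28.6
```

Emit:
arm_command(
  plan=[
    {"grip": 1, "slide": [0, -0.03, 0], "spin": 0},
    {"grip": 1, "slide": [0, -0.04, 0], "spin": 0},
    {"grip": 1, "slide": [-0.02, -0.03, 0], "spin": 0},
    {"grip": 1, "slide": [-0.05, -0.005, 0], "spin": -1},
    {"grip": 1, "slide": [-0.049, -0.01, 0], "spin": -1},
    {"grip": 1, "slide": [-0.048, -0.014, 0], "spin": -1},
    {"grip": 1, "slide": [-0.047, -0.018, 0], "spin": -1},
    {"grip": 1, "slide": [-0.045, -0.022, 0], "spin": -1},
    {"grip": 1, "slide": [-0.043, -0.026, 0], "spin": -1},
    {"grip": 1, "slide": [-0.04, -0.029, 0], "spin": -1},
  ],
)

```text
time: 7.72
tool_pos: [0.3969, 0.1677, 0.2102]
ee_rot: [-3.141, -0.001, 2.29]
wrist_force: [0.2, 0.2, -5.1]
width: 0.0244
finger_force: 28.7
```

Emit:
arm_command(
  plan=[
    {"grip": 1, "slide": [-0.038, -0.033, 0], "spin": -1},
    {"grip": 1, "slide": [-0.035, -0.036, 0], "spin": -1},
    {"grip": 1, "slide": [-0.031, -0.039, 0], "spin": -1},
    {"grip": 1, "slide": [-0.028, -0.041, 0], "spin": -1},
    {"grip": 1, "slide": [-0.024, -0.044, 0], "spin": -1},
    {"grip": 1, "slide": [-0.02, -0.046, 0], "spin": -1},
    {"grip": 1, "slide": [-0.016, -0.047, 0], "spin": -1},
    {"grip": 1, "slide": [-0.006, -0.03, 0], "spin": -1},
    {"grip": 1, "slide": [0, 0, 0], "spin": 0},
  ],
)

```text
time: 8.85
tool_pos: [0.3962, -0.022, 0.2102]
ee_rot: [3.141, -0.001, 2.982]
wrist_force: [0.7, 0.8, -5.0]
width: 0.0239
finger_force: 28.8
```

```bash
python3 - <<'E'
from h import *
o=sensors.get_obs();print(np.round(o['tool_pos'],4),np.round(o['ee_rot'],4),o['width'],o['wrist_force'],o['wrist_torque'])
w=snapshot("wrist");s=snapshot("scene");cv2.imwrite("pics/ws.png",w[:,:,::-1])
M=np.hstack([cv2.resize(w,(400,300)),cv2.resize(s[100:265,150:370],(400,300),interpolation=cv2.INTER_CUBIC)])
cv2.imwrite("pics/g2.png",M[:,:,::-1])
E
```

```text
[ 0.3962 -0.022   0.2102] [ 3.1413e+00 -5.0000e-04  2.9822e+00] 0.023938971994097648 [ 0.66635577  0.80018142 -5.02562908] [ 0.03160996  0.03979524 -0.01693913]
```

View pics/g2.png

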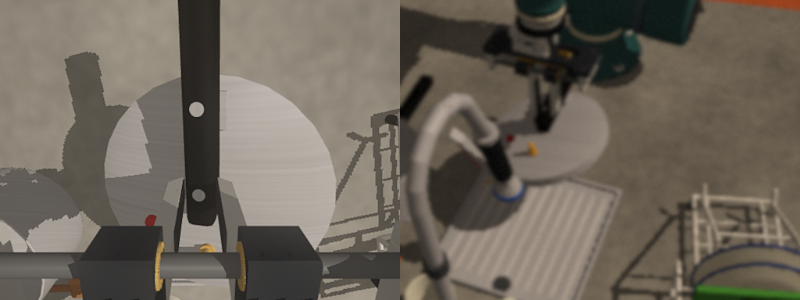

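```bash
python3 - <<'E'
from h import *
W=cam("wrist");w=cv2.imread("pics/ws.png");o=sensors.get_obs();tp=o['tool_pos'];y=o['ee_rot'][2]
m=(w.max(2)<60)
for r in(10,50,90,120,160,200):
    i=np.where(m[r,215:300])[0]+215;a,b=i.min(),i.max()+1
    d=rays(W,[[a,r],[b,r]]);wd=np.linalg.norm(d[0]-d[1]);k=.024/wd;P=W['p']+k*d.mean(0)
    q=P-tp;print(r,a,b,"xtool",round(q[0]*np.cos(y)+q[1]*np.sin(y),4),"ytool",round(q[0]*np.sin(y)-q[1]*np.cos(y),4),"z",P[2].round(4))
for z in(.19,.195,.2):
    P=plane(W,[[257,289]],z)[0]-tp;print(z,(P[0]*np.cos(y)+P[1]*np.sin(y)).round(4))
E
```

```text
10 229 281 xtool 0.1226 ytool -0.0009 z 0.2006
50 230 281 xtool 0.1053 ytool -0.0007 z 0.2027
90 232 281 xtool 0.0874 ytool -0.0003 z 0.2017
120 233 281 xtool 0.0731 ytool -0.0 z 0.2025
160 235 281 xtool 0.0527 ytool 0.0005 z 0.2014
200 236 281 xtool 0.0316 ytool 0.0007 z 0.2038
0.19 -0.0318
0.195 -0.0285
0.2 -0.0252
```

Emit:
arm_command(
  plan=[
    {"grip": 1, "slide": [0, 0, 0.04], "spin": -0.13},
    {"grip": 1, "slide": [0, 0, 0.04], "spin": 0},
    {"grip": 1, "slide": [0, 0, 0.04], "spin": 0},
    {"grip": 1, "slide": [-0.05, 0.002, 0], "spin": 0},
    {"grip": 1, "slide": [-0.05, 0.002, 0], "spin": 0},
    {"grip": 1, "slide": [-0.05, 0.002, 0], "spin": 0},
    {"grip": 1, "slide": [-0.04, 0.001, 0], "spin": 0},
    {"grip": 1, "slide": [-0.02, 0, 0], "spin": 0},
    {"grip": 1, "slide": [0, 0, 0], "spin": 0},
  ],
)

```text
time: 10.07
tool_pos: [0.5015, -0.0329, 0.1502]
ee_rot: [3.141, -0.001, 2.997]
wrist_force: [-1.2, 0.5, -5.2]
width: 0.0242
finger_force: 28.7
```

```bash
cat > vent.py <<'E'
from h import *
import sys
o=sensors.get_obs();tp=o['tool_pos'];y=o['ee_rot'][2];W=cam("wrist");w=snapshot("wrist");hs=cv2.cvtColor(w,cv2.COLOR_RGB2HSV)
print(np.round(tp,4),np.round(o['ee_rot'],4),np.round(o['wrist_force'],1),o['width'])
m=((hs[...,0]>10)&(hs[...,0]<30)&(hs[...,1]>120)&(hs[...,2]>70)).astype(np.uint8)
n,l,st,ce=cv2.connectedComponentsWithStats(m)
zv=tp[2]-.0085-.011
for s,c in zip(st[1:],ce[1:]):
    if s[4]>8:
        P=plane(W,[c],zv)[0];q=P-tp;print(s.tolist(),c.round(1),P.round(4),"tool xy",(q[0]*np.cos(y)+q[1]*np.sin(y)).round(4),(q[0]*np.sin(y)-q[1]*np.cos(y)).round(4))
cv2.imwrite("pics/wv.png",w[:,:,::-1])
E
python3 vent.py
```

```text
[ 0.5015 -0.0329  0.1502] [ 3.1413e+00 -1.0000e-03  2.9969e+00] [-1.2  0.5 -5.2] 0.02421665580345072
[198, 309, 12, 64, 452] [202.7 341.9] [ 0.5668 -0.079   0.1307] tool xy -0.0713 -0.0362
[303, 309, 12, 64, 412] [309.3 342.2] [ 0.5774 -0.0089  0.1307] tool xy -0.0717 0.0347
[256, 312, 19, 11, 177] [264.9 317.7] [ 0.5541 -0.0355  0.1307] tool xy -0.0524 0.005
[38, 317, 55, 6, 275] [ 65.9 319.3] [ 0.5365 -0.1633  0.1307] tool xy -0.0535 -0.124
```

Emit:
arm_command(
  plan=[
    {"grip": 1, "slide": [0, -0.014, 0.04], "spin": 0},
    {"grip": 1, "slide": [0, 0, 0.04], "spin": 0},
    {"grip": 1, "slide": [0, 0, 0.035], "spin": 0},
    {"grip": 1, "slide": [0, 0, 0.02], "spin": 0},
    {"grip": 1, "slide": [0, 0, 0.004], "spin": 0},
    {"grip": 1, "slide": [0, 0, 0], "spin": 0},
  ],
)

```text
time: 10.88
tool_pos: [0.5011, -0.0403, 0.082]
ee_rot: [3.141, 0.002, 2.997]
wrist_force: [0.2, 3.3, -0.1]
width: 0.0234
finger_force: 29.9
```

Emit:
arm_command(
  plan=[
    {"grip": 1, "slide": [0, 0, 0.004], "spin": 0},
    {"grip": 1, "slide": [0, 0, 0.004], "spin": 0},
    {"grip": 1, "slide": [0, 0, 0], "spin": 0},
  ],
)

```text
time: 11.25
tool_pos: [0.5015, -0.0403, 0.0798]
ee_rot: [3.141, 0.003, 2.996]
wrist_force: [-2.8, 2.9, 10.2]
width: 0.0237
finger_force: 30.0
```

```bash
python3 vent.py; python3 - <<'E'
from h import *
t=snapshot("top");s=snapshot("scene");w=cv2.imread("pics/wv.png")[:,:,::-1];print(sensors.get_obs()['wrist_torque'])
M=np.vstack([np.hstack([cv2.resize(t[140:245,215:355],(400,300),interpolation=cv2.INTER_CUBIC),cv2.resize(s[160:265,160:300],(400,300),interpolation=cv2.INTER_CUBIC)]),np.hstack([cv2.resize(w,(400,300)),cv2.resize(w[200:384,150:395],(400,300))])])
cv2.imwrite("pics/g3.png",M[:,:,::-1])
E
```

```text
[ 0.5015 -0.0403  0.0798] [3.1410e+00 2.8000e-03 2.9964e+00] [-2.8  2.9 10.2] 0.023703555604249877
[199, 309, 13, 64, 440] [204.1 341.4] [ 0.5668 -0.0856  0.0603] tool xy -0.0712 -0.0353
[302, 309, 11, 64, 389] [307.8 342. ] [ 0.5774 -0.0173  0.0603] tool xy -0.0718 0.0338
[247, 313, 19, 10, 159] [255.8 318.1] [ 0.5537 -0.0489  0.0603] tool xy -0.0529 -0.0009
[30, 368, 35, 16, 484] [ 46.9 375.4] [ 0.5789 -0.1984  0.0603] tool xy -0.0995 -0.1452
[0.59011088 0.61814379 0.00202917]
```

View pics/g3.png

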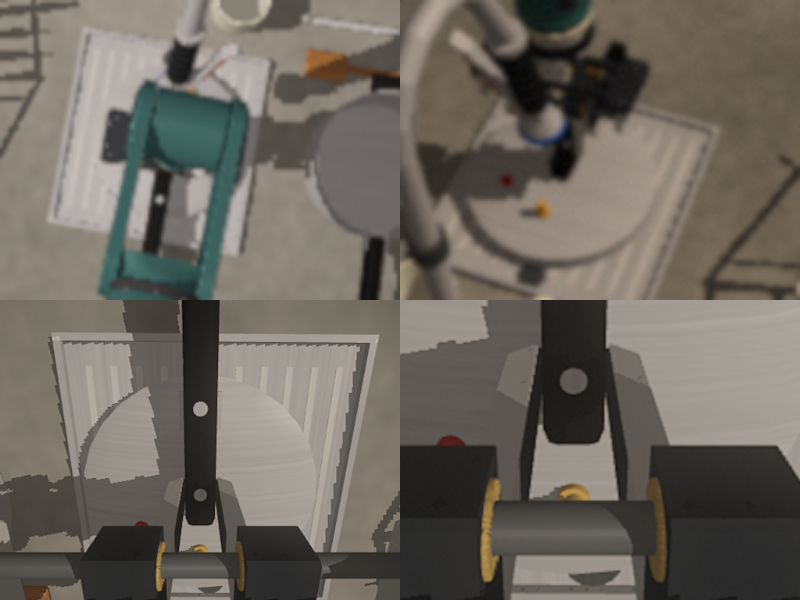

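```bash
python3 - <<'E'
from h import *
S=cam("scene");s=snapshot("scene");hs=cv2.cvtColor(s,cv2.COLOR_RGB2HSV)
def blob(m,box):
    x0,y0,x1,y1=box;k=np.zeros(m.shape,np.uint8);k[y0:y1,x0:x1]=m[y0:y1,x0:x1]
    n,l,st,ce=cv2.connectedComponentsWithStats(k);i=1+st[1:,4].argmax();return st[i].tolist(),ce[i]
v=blob((hs[...,0]>12)&(hs[...,0]<32)&(hs[...,1]>110)&(hs[...,2]>80),(195,215,230,245));print("vent",v)
top=[v[1][0],v[0][1]+1.5];print(plane(S,[top],.051)[0].round(4),plane(S,[v[1]],.041)[0].round(4))
b=blob((hs[...,0]>95)&(hs[...,0]<130)&(hs[...,1]>90),(190,190,235,220));print("ring",b,plane(S,[b[1]],.188)[0].round(4))
print("predicted nozzle px",proj(S,[.5732,-.0457,.186]).round(1))
E
```

```text
vent ([208, 230, 4, 6, 23], array([209.43478261, 232.60869565]))
[ 0.5803 -0.0508  0.051 ] [ 0.578  -0.0523  0.041 ]
ring ([209, 204, 10, 7, 24], array([214.58333333, 207.625     ])) [ 0.5865 -0.0224  0.188 ]
predicted nozzle px [[207.8 203.2]]
```

Emit:
arm_command(
  plan=[
    {"grip": 1, "slide": [0.006, 0.012, -0.002], "spin": 0},
    {"grip": 1, "slide": [0, 0, 0], "spin": 0},
    {"grip": 0.3, "slide": [0, 0, 0], "spin": 0},
    {"grip": 0, "slide": [0, 0, 0], "spin": 0},
    {"grip": 0, "slide": [0, 0, -0.02], "spin": 0},
    {"grip": 0, "slide": [0, 0, -0.06], "spin": 0},
    {"grip": 0, "slide": [0.05, 0, -0.1], "spin": 0},
    {"grip": 0, "slide": [0.1, 0, -0.1], "spin": 0},
    {"grip": 0, "slide": [0.1, 0, -0.1], "spin": 0},
    {"grip": 0, "slide": [0.06, 0, -0.1], "spin": 0},
  ],
)

```text
time: 12.7
tool_pos: [0.3544, -0.0128, 0.308]
ee_rot: [3.141, 0.0, 2.997]
wrist_force: [0.7, -0.6, -1.1]
width: 0.0472
finger_force: 0.0
```

```bash
python3 vent.py; python3 - <<'E'
from h import *
t=snapshot("top");s=snapshot("scene");w=cv2.imread("pics/wv.png")[:,:,::-1];cv2.imwrite("pics/t4.png",t[:,:,::-1]);cv2.imwrite("pics/s4.png",s[:,:,::-1])
M=np.vstack([np.hstack([cv2.resize(t[140:245,215:355],(400,300),interpolation=cv2.INTER_CUBIC),cv2.resize(s[135:240,160:300],(400,300),interpolation=cv2.INTER_CUBIC)]),np.hstack([cv2.resize(w,(400,300)),cv2.resize(w[100:284,150:395],(400,300))])])
cv2.imwrite("pics/g4.png",M[:,:,::-1])
E
```

```text
[ 0.3544 -0.0128  0.308 ] [3.1413e+00 1.0000e-04 2.9967e+00] [ 0.7 -0.6 -1.1] 0.04719358356143943
[251, 300, 8, 13, 84] [254.6 305.5] [ 0.397  -0.0207  0.2885] tool xy -0.0433 -0.0016
[149, 309, 21, 64, 660] [157.1 341.3] [ 0.415  -0.0888  0.2885] tool xy -0.0709 -0.0665
[343, 309, 20, 64, 622] [354.7 340.8] [0.4336 0.0411 0.2885] tool xy -0.0706 0.0648
```

View pics/g4.png

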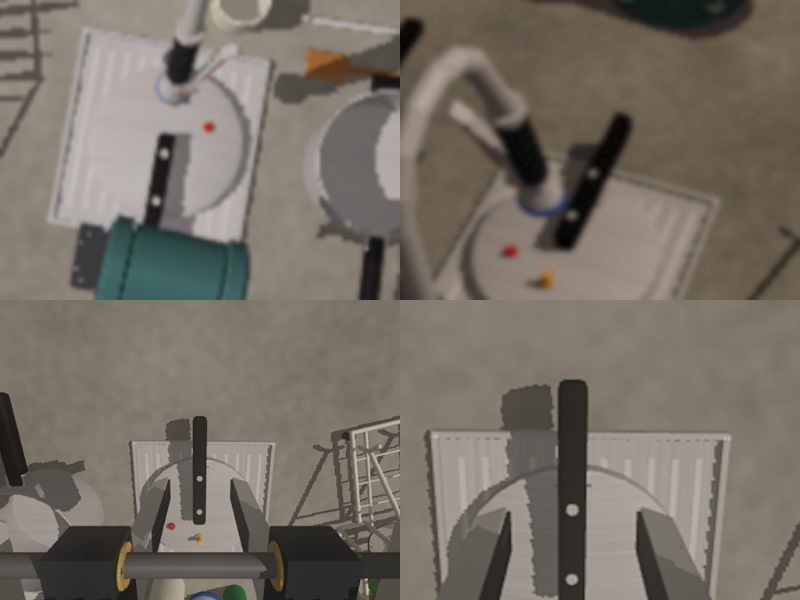

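```bash
python3 - <<'E'
from h import *
T=cam("top");S=cam("scene");W=cam("wrist");w=cv2.imread("pics/wv.png")
print("vent wrist",plane(W,[[254.6,309]],.051)[0].round(4),plane(W,[[254.6,305.5]],.042)[0].round(4))
# handle line on wrist (top z=.062)
m=w.max(2)<60
P=[]
for r in(160,175,190,205,220):
    i=np.where(m[r,235:275])[0]+235;P.append(plane(W,[[(i.min()+i.max())/2,r]],.062)[0][:2])
P=np.array(P);d=P[0]-P[-1];print("lid yaw",np.degrees(np.arctan2(d[1],d[0])),P.round(4).tolist())
tip=np.where(m[:,256][100:260])[0]+100;print("handle rows",tip.min(),tip.max());A=plane(W,[[256,tip.min()],[256,tip.max()]],.062);print(A.round(4),np.linalg.norm(A[0]-A[1]))
# tray front corners in wrist (inner crop coords /1.633 +150,100 ): outer
c=np.array([[431,432],[731,436]])-[400,300];px=c/[400/245,300/184]+[150,100];q=plane(W,px,.01)[:,:2];print("tray front corners",q.round(4).tolist(),np.linalg.norm(q[0]-q[1]),np.degrees(np.arctan2(*(q[1]-q[0])[::-1])))
u=(q[1]-q[0])/np.linalg.norm(q[1]-q[0]);f=np.array([u[1],-u[0]]);print("nozzle from wrist tray",(q.mean(0)+.193*f).round(4))
print("nozzle top",plane(T,[[275.2,170.8]],.186)[0].round(4),"scene pred",proj(S,[[.5732,-.0457,.186],[.5972,-.0457,.186]]).round(1))
E
```

```text
vent wrist [ 0.5809 -0.0492  0.051 ] [ 0.5813 -0.0493  0.042 ]
lid yaw 171.1311615369468 [[0.3502, -0.0137], [0.3697, -0.0172], [0.3898, -0.0202], [0.4105, -0.0233], [0.4319, -0.0264]]
handle rows 149 259
[[ 0.3363 -0.011   0.062 ]
 [ 0.4907 -0.0337  0.062 ]] 0.15602809910997645
tray front corners [[0.3726, -0.1464], [0.4159, 0.1222]] 0.2720670840314026 80.84393896314903
nozzle from wrist tray [ 0.5848 -0.0428]
nozzle top [ 0.5722 -0.0404  0.186 ] scene pred [[207.8 203.2]
 [205.6 209.8]]
```

Emit:
arm_command(
  plan=[
    {"grip": 0.5, "slide": [0, -0.112, 0], "spin": 0},
    {"grip": 0.5, "slide": [0, -0.112, 0], "spin": 0},
    {"grip": 0.5, "slide": [0, -0.112, 0], "spin": 0},
    {"grip": 0.5, "slide": [-0.1, 0, 0.03], "spin": 0},
    {"grip": 0.5, "slide": [-0.1, 0, 0.03], "spin": 0},
    {"grip": 0.5, "slide": [-0.1, 0, 0.03], "spin": 0},
    {"grip": 0.5, "slide": [-0.1, 0, 0.03], "spin": 0},
    {"grip": 0.5, "slide": [-0.1, 0, 0], "spin": 0},
    {"grip": 0.5, "slide": [0, 0, 0], "spin": 0},
  ],
)

```text
time: 13.98
tool_pos: [0.5812, -0.2155, 0.24]
ee_rot: [3.138, -0.009, 2.998]
wrist_force: [-0.5, 0.2, -1.0]
width: 0.0235
finger_force: 0.0
```

```bash
python3 - <<'E'
from h import *
t=snapshot("top");s=snapshot("scene");cv2.imwrite("pics/t5.png",t[:,:,::-1]);cv2.imwrite("pics/s5.png",s[:,:,::-1])
print(sensors.get_obs()['joint_positions'])
M=np.hstack([cv2.resize(t[120:240,225:385],(400,300),interpolation=cv2.INTER_CUBIC),cv2.resize(s[60:240,80:320],(400,300),interpolation=cv2.INTER_CUBIC)])
cv2.imwrite("pics/g5.png",M[:,:,::-1])
E
```

```text
[-4.47874773e-01  2.41593335e-01  1.16792838e+00 -7.15895760e-05
  1.73689553e+00 -1.87383859e+00]
```

View pics/g5.png

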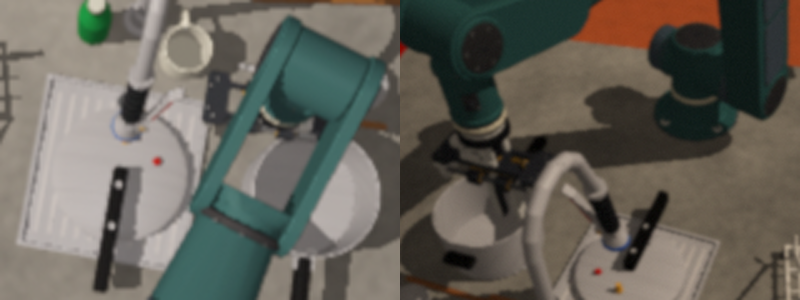

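Emit:
arm_command(
  plan=[
    {"grip": 0.5, "slide": [0, 0.03, 0], "spin": 0},
    {"grip": 0.5, "slide": [0, 0.02, 0], "spin": 0},
    {"grip": 0.5, "slide": [0, 0, 0], "spin": 0},
  ],
)

```text
time: 14.45
tool_pos: [0.5829, -0.1897, 0.2477]
ee_rot: [-3.141, 0.002, 2.998]
wrist_force: [0.7, -0.2, 0.2]
width: 0.0231
finger_force: 0.0
```

Emit:
arm_command(
  plan=[
    {"grip": 0.5, "slide": [0, 0.01, 0], "spin": 0},
    {"grip": 0.5, "slide": [0, 0.01, 0], "spin": 0},
    {"grip": 0.5, "slide": [0, 0, 0], "spin": 0},
  ],
)

```text
time: 14.82
tool_pos: [0.5846, -0.1815, 0.2467]
ee_rot: [-3.141, 0.001, 2.996]
wrist_force: [0.7, -3.1, 0.6]
width: 0.0236
finger_force: 0.0
```

Emit:
arm_command(
  plan=[
    {"grip": 0.5, "slide": [0, 0.01, 0], "spin": 0},
    {"grip": 0.5, "slide": [0, 0.01, 0], "spin": 0},
    {"grip": 0.5, "slide": [0, 0, 0], "spin": 0},
  ],
)

```text
time: 15.2
tool_pos: [0.5863, -0.1712, 0.2465]
ee_rot: [-3.141, 0.001, 2.997]
wrist_force: [-0.2, -4.8, 1.7]
width: 0.0237
finger_force: 0.0
```

Emit:
arm_command(
  plan=[
    {"grip": 0.5, "slide": [0, 0.008, 0], "spin": 0},
    {"grip": 0.5, "slide": [0, 0.006, 0], "spin": 0},
    {"grip": 0.5, "slide": [0, 0, 0], "spin": 0},
  ],
)

```text
time: 15.58
tool_pos: [0.5872, -0.1642, 0.2465]
ee_rot: [-3.141, 0.0, 2.997]
wrist_force: [0.8, -5.6, 1.3]
width: 0.0232
finger_force: 0.0
```

Emit:
arm_command(
  plan=[
    {"grip": 0.5, "slide": [0, 0.006, 0], "spin": 0},
    {"grip": 0.5, "slide": [0, 0, 0], "spin": 0},
  ],
)

```text
time: 15.82
tool_pos: [0.5876, -0.1613, 0.2465]
ee_rot: [-3.141, 0.0, 2.996]
wrist_force: [-0.0, -5.5, 1.7]
width: 0.0234
finger_force: 0.0
```

Emit:
arm_command(
  plan=[
    {"grip": 0.5, "slide": [0, 0.005, 0], "spin": 0},
    {"grip": 0.5, "slide": [0, 0, 0], "spin": 0},
  ],
)

```text
time: 16.08
tool_pos: [0.5879, -0.1589, 0.2464]
ee_rot: [-3.141, 0.0, 2.996]
wrist_force: [-0.4, -6.1, 1.6]
width: 0.0235
finger_force: 0.0
```

Emit:
arm_command(
  plan=[
    {"grip": 0.5, "slide": [0, 0.004, 0], "spin": 0},
    {"grip": 0.5, "slide": [0, 0, 0], "spin": 0},
  ],
)

```text
time: 16.32
tool_pos: [0.5882, -0.157, 0.2464]
ee_rot: [-3.141, 0.0, 2.996]
wrist_force: [0.4, -5.5, 2.7]
width: 0.0235
finger_force: 0.0
```

Emit:
arm_command(
  plan=[
    {"grip": 0.5, "slide": [0, 0.004, 0], "spin": 0},
    {"grip": 0.5, "slide": [0, 0, 0], "spin": 0},
  ],
)

```text
time: 16.58
tool_pos: [0.5885, -0.1552, 0.2464]
ee_rot: [-3.141, 0.0, 2.996]
wrist_force: [0.4, -5.7, 2.1]
width: 0.0236
finger_force: 0.0
```

Emit:
arm_command(
  plan=[
    {"grip": 0.5, "slide": [0, 0.004, 0], "spin": 0},
    {"grip": 0.5, "slide": [0, 0, 0], "spin": 0},
  ],
)

```text
time: 16.82
tool_pos: [0.5885, -0.1547, 0.2467]
ee_rot: [-3.139, 0.0, 2.995]
wrist_force: [-1.2, -9.7, 2.9]
width: 0.0239
finger_force: 0.0
```

Emit:
arm_command(
  plan=[
    {"grip": 0.5, "slide": [0, 0.003, 0], "spin": 0},
    {"grip": 0.5, "slide": [0, 0, 0], "spin": 0},
  ],
)

```text
time: 17.08
tool_pos: [0.5884, -0.1545, 0.2469]
ee_rot: [-3.137, 0.001, 2.993]
wrist_force: [-2.5, -12.2, 2.6]
width: 0.0233
finger_force: 0.0
```

Emit:
arm_command(
  plan=[
    {"grip": 0.5, "slide": [0, 0, 0], "spin": 0},
    {"grip": 0.5, "slide": [0, 0, 0], "spin": 0},
    {"grip": 0.5, "slide": [0, 0, 0], "spin": 0},
    {"grip": 0.5, "slide": [0, 0, 0], "spin": 0},
    {"grip": 0.5, "slide": [0, 0, 0], "spin": 0},
    {"grip": 0.5, "slide": [0, 0, 0], "spin": 0},
    {"grip": 0.5, "slide": [0, 0, 0], "spin": 0},
    {"grip": 0.5, "slide": [0, 0, 0], "spin": 0},
    {"grip": 0.5, "slide": [0, 0, 0], "spin": 0},
    {"grip": 0.5, "slide": [0, 0, 0], "spin": 0},
  ],
)

```text
time: 18.32
tool_pos: [0.5884, -0.1545, 0.2469]
ee_rot: [-3.137, 0.001, 2.993]
wrist_force: [-1.6, -12.2, 1.6]
width: 0.0237
finger_force: 0.0
```

```bash
python3 - <<'E'
from h import *
t=snapshot("top");s=snapshot("scene")
M=np.hstack([cv2.resize(t[140:220,245:352],(400,300),interpolation=cv2.INTER_CUBIC),cv2.resize(s[115:235,140:300],(400,300),interpolation=cv2.INTER_CUBIC)])
cv2.imwrite("pics/g6.png",M[:,:,::-1])
E
```

```text
(no output)
```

View pics/g6.png

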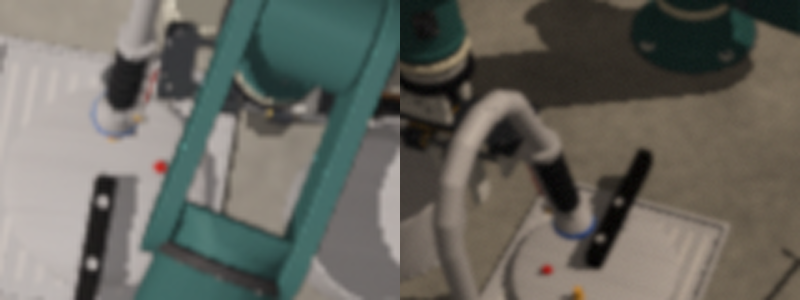

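Emit:
arm_command(
  plan=[
    {"grip": 0, "slide": [0, -0.06, 0], "spin": 0},
    {"grip": 0, "slide": [0, -0.06, 0], "spin": 0},
    {"grip": 0, "slide": [0.1, 0, -0.03], "spin": 0},
    {"grip": 0, "slide": [0.1, 0, -0.03], "spin": 0},
    {"grip": 0, "slide": [0.1, 0, -0.03], "spin": 0},
    {"grip": 0, "slide": [0.1, 0, -0.03], "spin": 0},
    {"grip": 0, "slide": [0.07, 0.1, 0], "spin": 0},
    {"grip": 0, "slide": [0, 0.12, 0], "spin": 0},
    {"grip": 0, "slide": [0, 0.12, 0], "spin": 0},
    {"grip": 0, "slide": [0, 0, 0], "spin": 0},
  ],
)

```text
time: 19.68
tool_pos: [0.3717, -0.0038, 0.3061]
ee_rot: [3.139, -0.001, 3.008]
wrist_force: [-0.1, 0.0, 0.2]
width: 0.0467
finger_force: 0.0
```

```bash
cat > lid.py <<'E'
from h import *
o=sensors.get_obs();print(np.round(o['tool_pos'],4),np.round(o['ee_rot'],4));W=cam("wrist");w=snapshot("wrist");cv2.imwrite("pics/wl.png",w[:,:,::-1])
m=((w.max(2)<60)*255).astype(np.uint8);x0=180;k=np.zeros_like(m);k[60:290,x0:330]=m[60:290,x0:330]
for c in sorted(cv2.findContours(k,0,1)[0],key=cv2.contourArea)[-3:]:
    b=cv2.boundingRect(c);g=[]
    for r in range(b[1]+8,b[1]+int(b[3]*.6),6):
        i=np.where(k[r,b[0]:b[0]+b[2]])[0]+b[0];g.append([(i.min()+i.max())/2,r])
    if len(g)<3: continue
    P=plane(W,g,.062)[:,:2];p=np.polyfit(P[:,0],P[:,1],1)
    e=plane(W,[[g[0][0],b[1]]],.062)[0];print(b,"yaw",np.degrees(np.arctan2(-p[0],-1))%360,"tip",e.round(4),"y at .5023",np.polyval(p,.5023).round(4))
hs=cv2.cvtColor(w,cv2.COLOR_RGB2HSV);mm=((hs[...,0]>10)&(hs[...,0]<30)&(hs[...,1]>120)&(hs[...,2]>70)).astype(np.uint8)
n,l,st,ce=cv2.connectedComponentsWithStats(mm)
for s,c in zip(st[1:],ce[1:]):
    if 20<s[4]<250: print(s.tolist(),"vent?",plane(W,[c],.045)[0].round(4))
E
python3 lid.py
```

```text
[ 0.3717 -0.0038  0.3061] [ 3.1387e+00 -1.2000e-03  3.0076e+00]
(295, 230, 21, 60) yaw 184.28705914518338 tip [0.4646 0.0397 0.062 ] y at .5023 0.0399
(197, 230, 21, 60) yaw 159.39691860429218 tip [ 0.4495 -0.0705  0.062 ] y at .5023 -0.0877
(237, 137, 19, 141) yaw 171.25477690173946 tip [ 0.3318 -0.0103  0.062 ] y at .5023 -0.0368
[241, 292, 9, 14, 85] vent? [ 0.5712 -0.0472  0.045 ]
```

Emit:
arm_command(
  plan=[
    {"grip": 0, "slide": [-0.041, -0.006, 0.1], "spin": 0.2},
    {"grip": 0, "slide": [-0.041, -0.007, 0.1], "spin": 0},
    {"grip": 0, "slide": [-0.041, -0.007, 0.1], "spin": 0},
    {"grip": 0, "slide": [-0.04, -0.006, 0.1], "spin": 0},
    {"grip": 0, "slide": [-0.03, 0, 0.01], "spin": 0},
    {"grip": 0, "slide": [-0.04, 0, 0], "spin": 0},
    {"grip": 0, "slide": [-0.03, 0, 0], "spin": 0},
    {"grip": 0, "slide": [0, 0, 0], "spin": 0},
  ],
)

```text
time: 20.72
tool_pos: [0.5006, -0.0434, 0.1012]
ee_rot: [3.141, -0.001, 2.977]
wrist_force: [-0.2, 1.0, 0.3]
width: 0.0469
finger_force: 0.0
```

Emit:
arm_command(
  plan=[
    {"grip": 0, "slide": [0, 0.014, 0], "spin": -0.13},
    {"grip": 0, "slide": [0, 0, 0.03], "spin": 0},
    {"grip": 0, "slide": [0, 0, 0.03], "spin": 0},
    {"grip": 0, "slide": [0, 0, 0.018], "spin": 0},
    {"grip": 0, "slide": [0, 0, 0], "spin": 0},
  ],
)

```text
time: 21.35
tool_pos: [0.5002, -0.0352, 0.0609]
ee_rot: [3.141, -0.003, 2.99]
wrist_force: [-0.1, 0.1, -0.1]
width: 0.0472
finger_force: 0.0
```

Now grip and lift slightly.

Emit:
arm_command(
  plan=[
    {"grip": 1, "slide": [0, 0, 0], "spin": 0},
    {"grip": 1, "slide": [0, 0, 0], "spin": 0},
    {"grip": 1, "slide": [0, 0, 0], "spin": 0},
    {"grip": 1, "slide": [0, 0, 0], "spin": 0},
    {"grip": 1, "slide": [0, 0, -0.01], "spin": 0},
    {"grip": 1, "slide": [0, 0, -0.03], "spin": 0},
    {"grip": 1, "slide": [0, 0, -0.03], "spin": 0},
    {"grip": 1, "slide": [0, 0, -0.02], "spin": 0},
    {"grip": 1, "slide": [0, 0, 0], "spin": 0},
  ],
)

```text
time: 22.48
tool_pos: [0.5022, -0.0356, 0.109]
ee_rot: [3.142, 0.003, 2.99]
wrist_force: [-0.5, -0.6, -5.2]
width: 0.0238
finger_force: 30.0
```

Emit:
arm_command(
  plan=[
    {"grip": 1, "slide": [0.04, 0, 0], "spin": 0},
    {"grip": 1, "slide": [0.08, 0, 0], "spin": 0},
    {"grip": 1, "slide": [0.08, 0, -0.02], "spin": 0},
    {"grip": 1, "slide": [0.02, 0, -0.06], "spin": 0},
    {"grip": 1, "slide": [0, 0, -0.08], "spin": 0},
    {"grip": 1, "slide": [0, 0, -0.08], "spin": 0},
    {"grip": 1, "slide": [0, 0, -0.02], "spin": 0},
    {"grip": 1, "slide": [0, 0, 0], "spin": 0},
  ],
)

```text
time: 23.48
tool_pos: [0.3924, -0.0188, 0.2367]
ee_rot: [3.141, -0.0, 2.99]
wrist_force: [-0.5, 0.3, -4.8]
width: 0.0234
finger_force: 30.0
```

```bash
cat > fit.py <<'E'
from h import *
from scipy.optimize import least_squares
def circ(c,im,z,g,rlo,rhi,box=None,r0=None):
    e=cv2.Canny(cv2.GaussianBlur(cv2.cvtColor(im,cv2.COLOR_RGB2GRAY),(3,3),0),25,60)
    v,u=np.nonzero(e);P=plane(c,np.c_[u,v],z)[:,:2];g=np.array(g,float)
    if box is not None: P=P[(u>=box[0])&(u<box[2])&(v>=box[1])&(v<box[3])]
    for it in range(4):
        r=np.linalg.norm(P-g,axis=1);w=[rlo,rhi] if it==0 else [rf-.005,rf+.005];Q=P[(r>w[0])&(r<w[1])]
        s=least_squares(lambda p:np.linalg.norm(Q-p[:2],axis=1)-p[2],[*g,(rlo+rhi)/2],loss='soft_l1',f_scale=.001).x
        g,rf=s[:2],s[2]
    a=np.degrees(np.arctan2(*(Q-g).T[::-1]));h=np.histogram(a,12,(-180,180))[0]
    return g.round(4),rf.round(4),len(Q),h.tolist()
if __name__=="__main__":
    o=sensors.get_obs();tp=o['tool_pos'];y=o['ee_rot'][2];print(np.round(tp,4),np.round(o['ee_rot'],4),o['width'],np.round(o['wrist_force'],1))
    T=cam("top");S=cam("scene");t=snapshot("top");s=snapshot("scene");W=cam("wrist");w=snapshot("wrist")
    for lo,hi in((.092,.102),(.088,.104)):
        print("pot top",circ(T,t,.115,(.4896,-.3343),lo,hi));print("pot scene",circ(S,s,.115,(.4896,-.3343),lo,hi))
    d=np.array([np.cos(y),np.sin(y)]);zl=tp[2]-.0569
    for g in(.018,.024):
        c=circ(W,w,zl+.019,tp[:2]-g*d,.098,.116,(60,60,430,320));q=c[0]-tp[:2];print("lid wrist",c,"tool xy",(q@d).round(4),(q@[d[1],-d[0]]).round(4))
    m=w.max(2)<60;P=[]
    for r in range(10,200,20):
        i=np.where(m[r,215:300])[0]+215;P.append([(i.min()+i.max())/2,r])
    P=plane(W,P,zl+.058)[:,:2];p=np.polyfit(P[:,0],P[:,1],1);print("lid yaw",np.degrees(np.arctan2(-p[0],-1))%360,"tool yaw",np.degrees(y)%360,"y off at tool",(np.polyval(p,tp[0])-tp[1]).round(4))
    cv2.imwrite("pics/wh.png",w[:,:,::-1])
E
python3 fit.py
```

```text
[ 0.3924 -0.0188  0.2367] [ 3.1415e+00 -3.0000e-04  2.9903e+00] 0.023389032930213244 [-0.5  0.3 -4.8]
pot top (array([ 0.489 , -0.3356]), np.float64(0.0962), 177, [15, 18, 15, 13, 19, 13, 11, 19, 14, 13, 18, 9])
pot scene (array([ 0.4901, -0.3328]), np.float64(0.0978), 160, [15, 18, 18, 13, 14, 17, 17, 11, 11, 1, 12, 13])
pot top (array([ 0.489 , -0.3356]), np.float64(0.0962), 177, [15, 18, 15, 13, 19, 13, 11, 19, 14, 13, 18, 9])
pot scene (array([ 0.4901, -0.3328]), np.float64(0.0978), 160, [15, 18, 18, 13, 14, 17, 17, 11, 11, 1, 12, 13])
lid wrist (array([ 0.4102, -0.022 ]), np.float64(0.1061), 857, [125, 124, 82, 63, 0, 0, 0, 17, 140, 104, 120, 82]) tool xy -0.0181 -0.0004
lid wrist (array([ 0.4102, -0.022 ]), np.float64(0.1061), 857, [125, 124, 82, 63, 0, 0, 0, 17, 140, 104, 120, 82]) tool xy -0.0181 -0.0004
lid yaw 171.2389399594802 tool yaw 171.33120669726657 y off at tool -0.0007
```

Emit:
arm_command(
  plan=[
    {"grip": 1, "slide": [0, -0.06, 0], "spin": 0},
    {"grip": 1, "slide": [0, -0.1, 0], "spin": 0},
    {"grip": 1, "slide": [-0.05, -0.1, 0], "spin": 0},
    {"grip": 1, "slide": [-0.05, -0.1, 0], "spin": 0},
    {"grip": 1, "slide": [-0.05, -0.1, 0], "spin": 0},
    {"grip": 1, "slide": [-0.05, -0.1, 0], "spin": 0},
    {"grip": 1, "slide": [-0.05, -0.035, 0], "spin": 0},
    {"grip": 1, "slide": [0, 0, 0], "spin": -0.38},
    {"grip": 1, "slide": [0, 0, 0], "spin": 0},
  ],
)

```text
time: 24.75
tool_pos: [0.4706, -0.331, 0.2354]
ee_rot: [3.139, -0.003, 3.024]
wrist_force: [-0.3, -0.1, -5.0]
width: 0.0236
finger_force: 30.0
```

Emit:
arm_command(
  plan=[
    {"grip": 1, "slide": [-0.002, -0.002, 0.04], "spin": 0},
    {"grip": 1, "slide": [0, 0, 0.04], "spin": 0},
    {"grip": 1, "slide": [0, 0, 0.03], "spin": 0},
    {"grip": 1, "slide": [0, 0, 0], "spin": 0},
    {"grip": 1, "slide": [0, 0, 0], "spin": 0},
  ],
)

```text
time: 25.38
tool_pos: [0.4724, -0.3329, 0.1833]
ee_rot: [-3.141, 0.001, 3.024]
wrist_force: [-0.1, 0.2, -4.5]
width: 0.0239
finger_force: 30.0
```

```bash
python3 - <<'E'
from fit import *
o=sensors.get_obs();tp=o['tool_pos'];y=o['ee_rot'][2];print(np.round(tp,4),np.round(o['ee_rot'],4),np.round(o['wrist_force'],1))
W=cam("wrist");w=snapshot("wrist");S=cam("scene");s=snapshot("scene");d=np.array([np.cos(y),np.sin(y)]);zl=tp[2]-.0569
c=circ(W,w,zl+.019,tp[:2]-.018*d,.1,.116,(60,60,430,320));q=c[0]-tp[:2];print("lid",c,(q@d).round(4),(q@[d[1],-d[0]]).round(4))
print("lid scene",circ(S,s,zl+.019,c[0],.1,.116)); print("pot scene",circ(S,s,.115,(.4895,-.3342),.092,.102))
E
```

```text
[ 0.4724 -0.3329  0.1833] [-3.1408e+00  1.3000e-03  3.0237e+00] [-0.1  0.2 -4.5]
lid (array([ 0.4923, -0.3359]), np.float64(0.1073), 921, [160, 127, 82, 74, 0, 0, 0, 6, 151, 135, 121, 65]) -0.0201 -0.0006
lid scene (array([ 0.4919, -0.3354]), np.float64(0.1086), 191, [11, 12, 13, 17, 15, 20, 19, 22, 18, 11, 15, 18])
pot scene (array([ 0.4904, -0.3331]), np.float64(0.0947), 64, [9, 7, 5, 5, 1, 11, 0, 0, 9, 12, 5, 0])
```

Emit:
arm_command(
  plan=[
    {"grip": 1, "slide": [0.005, 0.0035, 0.01], "spin": 0},
    {"grip": 1, "slide": [0, 0, 0.01], "spin": 0},
    {"grip": 1, "slide": [0, 0, 0.01], "spin": 0},
    {"grip": 1, "slide": [0, 0, 0], "spin": 0},
  ],
)

```text
time: 25.98
tool_pos: [0.4695, -0.3306, 0.1663]
ee_rot: [3.14, -0.001, 3.023]
wrist_force: [0.1, 1.0, -4.7]
width: 0.0239
finger_force: 30.0
```

Emit:
arm_command(
  plan=[
    {"grip": 1, "slide": [0, 0, 0.008], "spin": 0},
    {"grip": 1, "slide": [0, 0, 0.006], "spin": 0},
    {"grip": 1, "slide": [0, 0, 0], "spin": 0},
  ],
)

```text
time: 26.35
tool_pos: [0.47, -0.3309, 0.1605]
ee_rot: [-3.142, 0.0, 3.024]
wrist_force: [0.2, 0.3, -5.0]
width: 0.0236
finger_force: 30.0
```

Emit:
arm_command(
  plan=[
    {"grip": 1, "slide": [0, 0, 0.005], "spin": 0},
    {"grip": 1, "slide": [0, 0, 0.002], "spin": 0},
    {"grip": 1, "slide": [0, 0, 0], "spin": 0},
  ],
)

```text
time: 26.72
tool_pos: [0.4701, -0.3311, 0.16]
ee_rot: [-3.14, 0.002, 3.023]
wrist_force: [-3.4, 2.2, 5.8]
width: 0.0237
finger_force: 30.0
```

Emit:
arm_command(
  plan=[
    {"grip": 0.4, "slide": [0, 0, 0], "spin": 0},
    {"grip": 0.1, "slide": [0, 0, 0], "spin": 0},
    {"grip": 0, "slide": [0, 0, 0], "spin": 0},
    {"grip": 0, "slide": [0, 0, -0.02], "spin": 0},
    {"grip": 0, "slide": [0, 0, -0.06], "spin": 0},
    {"grip": 0, "slide": [0, 0, -0.1], "spin": 0},
    {"grip": 0, "slide": [0.1, 0, -0.06], "spin": 0},
    {"grip": 0, "slide": [0.1, 0, -0.04], "spin": 0},
    {"grip": 0, "slide": [0, 0, 0], "spin": 0},
    {"grip": 0, "slide": [0, 0, 0], "spin": 0},
  ],
)

```text
time: 27.98
tool_pos: [0.3709, -0.3191, 0.2969]
ee_rot: [-3.142, 0.001, 3.023]
wrist_force: [-0.4, 0.2, 0.0]
width: 0.0468
finger_force: 0.0
```

```bash
python3 - <<'E'
from fit import *
o=sensors.get_obs();tp=o['tool_pos'];print(np.round(tp,4),np.round(o['wrist_force'],1),o['width'])
for n in("scene","top","wrist"):
    C=cam(n);im=snapshot(n);cv2.imwrite(f"pics/f_{n}.png",im[:,:,::-1])
    for z in(.115,.12,.125): print(n,z,circ(C,im,z,(.4895,-.3342),.1,.116))
C=cam("top");im=cv2.imread("pics/f_top.png");k=(im.max(2)<45).astype(np.uint8);q=np.zeros_like(k);q[195:275,325:372]=k[195:275,325:372]
for c in sorted(cv2.findContours(q,0,1)[0],key=cv2.contourArea)[-3:]:
    b=cv2.boxPoints(cv2.minAreaRect(c));print(cv2.contourArea(c),plane(C,b,.15)[:,:2].round(3).tolist())
E
```

```text
[ 0.3709 -0.3191  0.2969] [-0.4  0.2  0. ] 0.046766736372485504
scene 0.115 (array([ 0.4846, -0.3379]), np.float64(0.1089), 186, [10, 21, 23, 16, 17, 19, 19, 20, 14, 1, 14, 12])
scene 0.12 (array([ 0.4886, -0.3349]), np.float64(0.1083), 186, [10, 21, 23, 16, 17, 19, 19, 20, 14, 1, 14, 12])
scene 0.125 (array([ 0.4925, -0.3319]), np.float64(0.1077), 186, [10, 21, 23, 16, 17, 19, 19, 20, 14, 1, 14, 12])
top 0.115 (array([ 0.4888, -0.3356]), np.float64(0.1088), 191, [15, 17, 16, 15, 21, 17, 9, 21, 16, 16, 22, 6])
top 0.12 (array([ 0.4884, -0.3343]), np.float64(0.1084), 191, [15, 17, 16, 15, 21, 17, 9, 21, 16, 16, 22, 6])
top 0.125 (array([ 0.488, -0.333]), np.float64(0.1081), 191, [15, 17, 16, 15, 21, 17, 9, 21, 16, 16, 22, 6])
wrist 0.115 (array([ 0.4941, -0.3347]), np.float64(0.1098), 499, [70, 64, 48, 45, 19, 18, 7, 19, 54, 49, 73, 33])
wrist 0.12 (array([ 0.4918, -0.3344]), np.float64(0.1087), 511, [70, 64, 48, 42, 19, 25, 14, 18, 54, 48, 74, 35])
wrist 0.125 (array([ 0.4891, -0.3341]), np.float64(0.1073), 523, [71, 63, 49, 41, 19, 28, 17, 20, 57, 49, 74, 35])
12.0 [[0.392, -0.334], [0.392, -0.342], [0.359, -0.342], [0.359, -0.334]]
17.0 [[0.327, -0.278], [0.345, -0.302], [0.333, -0.312], [0.315, -0.287]]
76.0 [[0.412, -0.314], [0.493, -0.324], [0.491, -0.346], [0.41, -0.335]]
```

```bash
python3 -c "
from bench import ticket
print(ticket.close_job())"
```

```text
the job is handed in; nothing more can be done
None
```

The lid was laid under the nozzle and its vent flushed for over a second, and then it was set level on the pot, handle over handle; I handed the job in at about 28 s, and no verdict came back. The tool could not tilt, so I squeezed the trigger with the end of the gripper's body (about 12 N), and I judged it fully home from the force jump and the camera, not from a joint reading.

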